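# Open the safety-cap bottle of a water test kit

### The job

Get the water test ready. First move the stirring rod from its parking hole in the wooden stand into the narrow glass vial in the same stand, pushed all the way down until its collar sits on the vial's rim, and let go of it. Then press the bottle's push-and-turn safety cap down, keep it pressed while you twist it anticlockwise until it comes free, and lift it off; the job ends while you still hold the cap in the gripper, level, about 6 cm straight above the open bottle, with the rod still in the vial and the honey jar, mug and garlic left where they stand.

Things in the scene. Friction and masses are not known exactly. Their poses are not given: they have to be found in the camera images.
- rod_grip (a point): Middle of the loose stirring rod's white round grip (12 mm thick, 44 mm long), on its axis, 96 mm above the rod's lower tip. Below the grip a collar 23 mm wide, 4 mm thick, then a glass shaft 7 mm thick, 70 mm long. The point is 26 mm above the collar's underside. z up along the rod. It stands in the parking hole, tip 35 mm deep. About 30 g.
- vial_mouth (a point): centre of the rim of the glass vial that stands fixed in the wooden stand: rim 25 mm wide outside, flaring down within 8 mm to a bore 11 mm wide, 75 mm deep from the rim; the rim lies 43 mm above the stand's top. With the rod fully home its collar rests on the rim and the rod's grip point is 26 mm above this point. Axes as the stand's.
- stand: wooden stand, fixed, 60 x 120 x 45 mm (x, y, z), on the wooden board over the hob; origin at the centre of its underside. Vial axis at y = +35 mm, rod's parking hole at y = -35 mm, along the stand's own y axis.
- bottle: White plastic bottle wedged in a wooden caddy 84 x 84 mm, 40 mm high; fixed. Origin under the caddy's centre, on the board; z up, the bottle's axis. The closed cap spans 116 to 150 mm above the origin; a round shoulder 38 mm wide lies 7.5 mm under the closed cap, widening to 62 mm some 25 mm lower.
- cap_center (a point): Centre (on the axis, half-way up) of the white ribbed safety cap: round, 46 mm across, 34 mm high, hollow, loose, about 30 g; two turning arrows on its flat top. 133 mm above the bottle's origin when closed; its x axis then lies along the bottle's x; z up. It moves only as bottle_mouth tells.
- honey_jar: honey jar with black lid, 63 x 63 x 94 mm, standing at the back of the board; origin at the centre of its underside; leave alone
- mug: white mug, 86 x 124 x 107 mm, at the back of the board; origin under its centre; leave alone
- garlic: garlic bulb, 53 mm, at the back of the board; origin under its centre; leave alone
- bottle_mouth (a point): Top of the bottle's neck, inside the cap, on the axis, 134 mm above the bottle's origin. A spring here pushes the cap up (3 N closed, 11 N fully pressed). Pressed down 6 to 7 mm (it stops at about 8), the cap turns anticlockwise seen from above; unpressed it is caught. Free to lift from 58 to 100 degrees of turn: aim at 79. Firm stops at 104 degrees and clockwise.

How it is judged:
By the outcome, as a careful person would: the job done as asked, in the order asked, and still so for the second after the job is handed in, while the arm keeps its last pose, push and grip.
It also fails if it takes over 48 s, if anything falls off the work surface, if the arm or the gripper's body presses on something with over 40 N, if the wrist force passes 120 N, or if a joint passes its speed limit or range.

### The arm

A 6-joint arm with a two-finger parallel gripper is mounted at the origin on a cart in front of the work surface, level with it; the furniture and walls round the work are solid. World frame = base frame: x ahead of the robot, y to its left, z up, the work surface at z = 0. Lengths are in m, angles in rad, forces in N, time in s.
With the tool pointing down it reaches from about 0.275 to 0.775 m from the base axis. Payload 14.6 kg.
Tool frame: the origin (TCP) lies at the very end of the fingers, on their centre line; the grasp point (between the pads) lies 19 mm behind it (r.pinch_z is the distance from the TCP to the grasp point, in m); z points along the fingers, y is the line along which they close (so a half turn about z gives the same grasp; the last joint's range is limited). The gripper opens to 85 mm and grips with 20 to 120 N. Pads are 22 mm wide; open, the fingers measure 114 mm over their backs; the gripper's body (76 mm by 85 mm) begins 54 mm behind the grasp point. The pads swing forward as they close: fully open they stand 13 mm farther back than shut.
Start: joints at [0.968, 0.263, -0.048, 1.259, 0, 1.415], TCP at [0.227, 0.473, 0.231] pointing down, gripper open.
Joint ranges: [-2.65, 2.65], [-0.89, 1.7], [-1.18, 1.37], [-2.13, 2.11], [-1.35, 1.29], [-3.14, 3.14]. Speed limits (rad/s): [1.89, 1.89, 2.57, 2.79, 3.14, 3.14].

### API

Orientations are given as a unit quaternion [x, y, z, w].
In Python, from rig import r, optics gives the robot as it stands. The module is installed in compiled form; this text tells all that it offers.
- The arm moves only by the tool carry_out, never from a script. Its arguments are lists of equal length, an entry for each row: "translation": the shift along the tool's x, y, z in mm, a list of three; "delta_rot": the turn, a rotation vector about the tool's x, y, z in degrees, a list of three. In form: {"translation": [[tx, ty, tz], ...], "delta_rot": [[ax, ay, az], ...]}. A call has 1 to 5 rows; each row shifts and turns the commanded pose from where the row before left it, along the tool's axes as they then stand; what a row does not reach is not made up. A row lasts 1/10 s, in which the tool goes at most 50 mm and 8.59 degrees, less where a joint would pass 70% of its speed; a pose out of reach is approached as far as the arm can. A call with a gripper value outside its range is refused whole. "hand" is the gripper's target within -1 to 1 (fully open at 1, half-way at 0, shut at -1), set as the call begins (left out, the last holds). The fingers move at their own pace and stop on an object; "squeeze" is the grip in N (left out, the last holds). Time passes only in rows, so rows that do not move let the fingers close. It gives the time, the measured TCP pose, the force, the opening and the grip force at its end, in the units of the state.
- r.get_obs(): the state, without advancing time (a new reading comes with each control period).
- optics.camera(name): name is "side" or "top" or "wrist"; returns a dict with "image" (420x560x3 uint8, red, green, blue), "z_map" (420x560 float32, m along the optical axis (not along the pixel's ray), 0 where there is no reading), "fx", "fy", "cx", "cy" (pixels), "R" (3x3) and "t" (3): a world point X has camera coordinates R X + t; the wrist camera has in their place "tool_from_camera" (4x4, takes a point from camera to tool coordinates, whose origin is the TCP and whose axes are the flange's). Camera axes: x right, y down, z forward; pixel columns grow to the right and rows downward; lengths in m; the calibration is good to about 2 mm. The wrist camera is an equidistant fisheye: a pixel r from the principal point sees the ray r / f radians off the axis. A picture is of the moment at which its call begins: read the wrist's pose just before it.
- r.sign_off(): hands the job in; it is judged then, once.
The state is a dict: "time": time; "joints": joint angles; "dq": joint speeds; "joint_efforts": joint torques, N m; "eef_pos": TCP position; "eef_rot": TCP orientation; "ft_force": force on the tool from outside, world axes, zero at the start; "wrist_torque": the same for the moment, N m; "finger_gap": finger opening in m; "finger_force": force on a finger pad.
Only numpy, scipy, OpenCV 4.12 (cv2) and the standard library are available. Lean on these libraries where they do the work, as an engineer would, in place of code of your own. Each camera call takes 0.05 s, during which the arm holds its last target. There are 200 camera calls.

## Working session

There is one attempt and no reset: what is moved stays moved. The work goes in short steps, Python scripts to look and compute and a tool call to move; the robot and the scene stay as the last step left them, time stands still between calls to the robot, and variables do not carry over. Pictures are saved under pics/ and viewed, at most 10 in all, crops included, and the job is handed in when it is done.

Besides the shell and the picture viewer there is one more tool, called after ">>>" as name(argument=value, ...) on one line, values as JSON. carry_out: Moves the arm, as the interface text tells. Its arguments: {"type":"object","properties":{"translation":{"type":"array"},"delta_rot":{"type":"array"},"hand":{"type":"number"},"squeeze":{"type":"number"}},"required":["translation","delta_rot"]}

```bash
mkdir -p pics
cat > h.py <<'E'
import numpy as np, cv2
from rig import r, optics
from scipy.spatial.transform import Rotation as Ro
def snap(n,f):
    c=optics.camera(n); cv2.imwrite('pics/'+f+'.png',c['image'][:,:,::-1]); np.savez('pics/'+f+'.npz',**c); return c
def pts(c):
    z=c['z_map']; v,u=np.indices(z.shape)
    P=np.stack([(u-c['cx'])/c['fx']*z,(v-c['cy'])/c['fy']*z,z],-1)
    return (P-c['t'])@c['R']   # R^T (P-t)
def ray_plane(c,u,v,h):
    d=c['R'].T@np.array([(u-c['cx'])/c['fx'],(v-c['cy'])/c['fy'],1]); o=-c['R'].T@c['t']
    return o+d*(h-o[2])/d[2]
E
python3 - <<'E'
from h import *
for n in('side','top'):
    c=snap(n,n+'0'); print(n,c['fx'],c['cx'],c['cy'],-c['R'].T@c['t'],c['R'].round(3).tolist())
s=r.get_obs(); print({k:np.round(v,3).tolist() for k,v in s.items()})
E
```

```text
side 388.8834896660424 278.4569279887046 206.24090211658825 [ 0.15508376 -0.37364208  0.56445946] [[0.8, -0.599, -0.022], [-0.302, -0.372, -0.878], [0.518, 0.709, -0.479]]
top 397.84058166670496 270.61631092018126 203.57742464811773 [0.4277811  0.25667308 1.01296577] [[0.002, -0.999, 0.036], [-0.982, -0.009, -0.188], [0.188, -0.035, -0.981]]
{'time': 0.1, 'joints': [0.968, 0.263, -0.049, 1.259, -0.0, 1.416], 'dq': [0.0, -0.001, 0.002, -0.001, -0.0, -0.0], 'joint_efforts': [0.003, -63.858, 38.506, 0.01, -0.0, -0.0], 'eef_pos': [0.227, 0.473, 0.231], 'eef_rot': [0.222, 0.975, -0.0, -0.0], 'ft_force': [0.391, 0.112, -0.057], 'wrist_torque': [-0.013, 0.043, -0.024], 'finger_force': 0.0, 'finger_gap': 0.086}
```

View pics/side0.png

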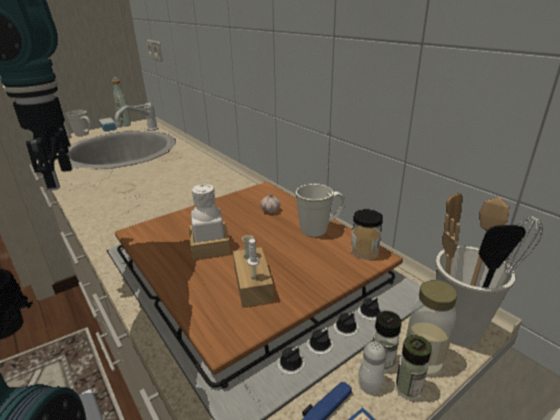

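View pics/top0.png

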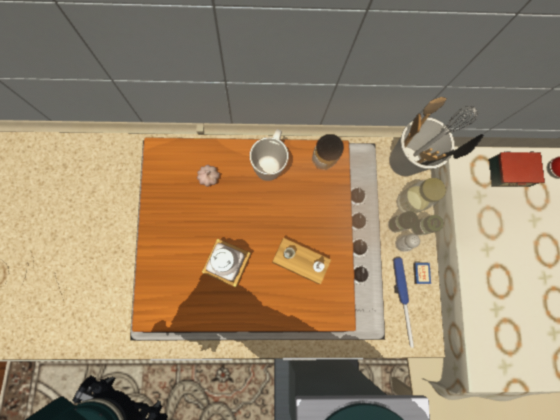

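The side view shows the bottle cap at about (204,192) and the stand at (255,275). In the top view the cap is at (225,262), the vial at (290,252) and the rod at (319,266). Next I'll measure them using the depth maps.

Run:
```python
from h import *
for n in('top0','side0'):
    c=np.load(f'pics/{n}.npz'); P=pts(c); im=c['image'].astype(int)
    if n=='top0':
        for u,v in((180,240),(250,300),(330,220),(225,262),(290,252),(319,266),(300,260),(306,258)): print(u,v,P[v,u].round(4))
    b=np.median(P[225:240,160:200,2]) if n=='top0' else b
    # cap top
    m=(P[...,2]>b+.14)&(P[...,2]<b+.16)&(P[...,0]>.25)&(P[...,0]<.5)&(P[...,1]>.2)&(P[...,1]<.5)
    q=P[m]; print(n,'b',b,'captop',m.sum(),q.mean(0),q.min(0),q.max(0)); mm=cv2.minEnclosingCircle(q[:,:2].astype(np.float32));print(mm)
    m=(abs(P[...,2]-b-.045)<.005)&(P[...,0]>.25)&(P[...,0]<.5)&(P[...,1]>.05)&(P[...,1]<.28)
    q=P[m]; print('stand',m.sum(),q.mean(0),cv2.minAreaRect(q[:,:2].astype(np.float32)*1000))
    m=(P[...,2]>b+.06)&(P[...,0]>.25)&(P[...,0]<.5)&(P[...,1]>.05)&(P[...,1]<.28)&(P[...,2]<b+.2)
    k,l,s,ce=cv2.connectedComponentsWithStats(m.astype(np.uint8))
    for i in range(1,k):
        if s[i,4]>4: q=P[l==i]; print(s[i],q.mean(0),q.min(0),q.max(0))
c=np.load('pics/side0.npz')['image'][150:310,170:290,::-1]; t=np.load('pics/top0.npz')['image'][225:295,195:345,::-1]
a=cv2.resize(c,None,fx=3.5,fy=3.5,interpolation=2); d=cv2.resize(t,(380,177),interpolation=2); o=np.zeros((560,800,3),np.uint8); o[:,:420]=a; o[:177,420:]=d
cv2.imwrite('pics/crop.png',o)
```

```text
180 240 [0.5208 0.4393 0.0554]
250 300 [0.3813 0.2704 0.0543]
330 220 [0.572  0.0772 0.0549]
225 262 [0.4627 0.3193 0.2046]
290 252 [0.4897 0.1806 0.1118]
319 266 [0.4562 0.1265 0.1824]
300 260 [0.4726 0.1566 0.0973]
306 258 [0.477  0.1431 0.1001]
top0 b 0.05486542742172314 captop 420 [0.46722735 0.32572817 0.20510087] [0.4449199  0.30337323 0.19606728] [0.49104058 0.34782499 0.20931434]
((0.4677041471004486, 0.3259245455265045), 0.02344118244946003)
stand 1081 [0.46655407 0.15157508 0.09987843] ((476.8397521972656, 184.0166015625), (186.55088806152344, 67.68799591064453), 73.59996795654297)
[284 248  11  10  76] [0.48679171 0.1850783  0.14004128] [0.47665504 0.17444763 0.12063172] [0.49634433 0.19653691 0.14780605]
[313 261  11  11  89] [0.45687791 0.12443412 0.15543923] [0.44688207 0.11343839 0.13484769] [0.46851178 0.13264435 0.18500219]
side0 b 0.05486542742172314 captop 249 [0.46277444 0.31873879 0.20272467] [0.44209652 0.30072885 0.19493717] [0.48852472 0.34674461 0.2066605 ]
((0.46429720520973206, 0.3248275816440582), 0.02473428286612034)
stand 938 [0.46016436 0.13949453 0.09905464] ((477.22216796875, 181.81033325195312), (184.84031677246094, 65.20063781738281), 70.97933197021484)
[242 236  18  36 338] [0.46273523 0.13866564 0.14688779] [0.44477052 0.10748074 0.11515256] [0.49626473 0.19528897 0.18280077]
```

View pics/crop.png

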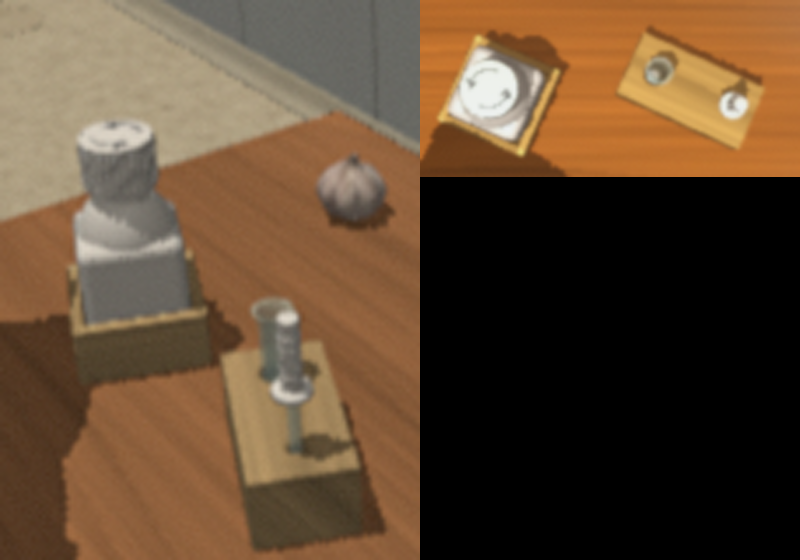

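The crop shows the rod upright in its hole, with the empty vial and the cap clearly visible. The board is at z≈0.055, the rod at about (0.457,0.124), the vial at (0.487,0.185) and the cap at (0.466,0.3255). I'll move above the rod and turn the fingers across the stand.

>>> carry_out(translation=[[-30, -18, -5], [-30, -18, -5], [-30, -18, -5], [-30, -18, -5], [-30, -18, -5]], delta_rot=[[0, 0, 0], [0, 0, 0], [0, 0, 0], [0, 0, 0], [0, 0, 0]])

```text
time: 0.6
eef_pos: [0.3239, 0.3259, 0.2563]
eef_rot: [0.222, 0.975, -0.0, -0.0]
ft_force: [0.6, 0.6, -0.8]
finger_gap: 0.0853
finger_force: 0.0
```

>>> carry_out(translation=[[-30, -18, 0], [-30, -18, 0], [-30, -18, 0], [-30, -18, 0], [-30, -18, 0]], delta_rot=[[0, 0, 0], [0, 0, 0], [0, 0, 0], [0, 0, 0], [0, 0, 0]])

```text
time: 1.1
eef_pos: [0.4202, 0.1797, 0.2561]
eef_rot: [0.222, 0.975, -0.0, -0.0]
ft_force: [-0.0, 0.3, -0.0]
finger_gap: 0.0853
finger_force: 0.0
```

>>> carry_out(translation=[[-30, -18, 0], [-30, -18, 0], [0, 0, 0], [0, 0, 0], [0, 0, 0]], delta_rot=[[0, 0, 0], [0, 0, 0], [0, 0, -8.2], [0, 0, -8.2], [0, 0, -8.2]])

```text
time: 1.6
eef_pos: [0.4583, 0.1223, 0.256]
eef_rot: [0.007, 1.0, -0.0, -0.0]
ft_force: [-0.5, 0.3, 0.2]
finger_gap: 0.0853
finger_force: 0.0
```

>>> carry_out(translation=[[0, 0, 0], [0, 0, 0], [0, 0, 0], [0, 0, 0], [0, 0, 0]], delta_rot=[[0, 0, -8.2], [0, 0, -8.2], [0, 0, -8.2], [0, 0, -8.2], [0, 0, -8.2]])

```text
time: 2.1
eef_pos: [0.4581, 0.1226, 0.256]
eef_rot: [-0.344, 0.939, 0.0, -0.0]
ft_force: [-0.3, -0.1, 0.5]
finger_gap: 0.0851
finger_force: 0.0
```

>>> carry_out(translation=[[0, 0, 0], [0, 0, 0], [0, 0, 0], [0, 0, 0]], delta_rot=[[0, 0, -8.2], [0, 0, -8.2], [0, 0, -8.2], [0, 0, 0]], hand=0.3)

```text
time: 2.5
eef_pos: [0.4581, 0.1226, 0.2561]
eef_rot: [-0.535, 0.845, 0.0, -0.0]
ft_force: [0.1, -0.9, 1.2]
finger_gap: 0.0556
finger_force: 0.0
```

Run:
```python
from h import *
s=r.get_obs(); c=snap('wrist','w1'); R=Ro.from_quat(s['eef_rot']).as_matrix(); p=np.array(s['eef_pos'])
np.savez('pics/w1p.npz',R=R,p=p)
print(s['time'],p.round(4),R.round(3).tolist(),np.round(s['joints'],2),s['finger_gap'])
print(c['tool_from_camera'].round(4).tolist(),c['fx'],c['cx'],c['cy'])
def proj(X):
    q=R.T@(np.array(X)-p); T=np.linalg.inv(c['tool_from_camera']); q=T[:3,:3]@q+T[:3,3]
    th=np.arctan2(np.hypot(q[0],q[1]),q[2]); n=q[:2]/np.hypot(*q[:2]); return (c['cx']+c['fx']*th*n[0],c['cy']+c['fy']*th*n[1])
for n,X in dict(rod=(.457,.1235,.183),vial=(.487,.185,.143),cap=(.466,.3255,.205)).items(): print(n,np.round(proj(X),1))
```

```text
2.5 [0.4581 0.1226 0.2561] [[-0.428, -0.904, -0.001], [-0.904, 0.428, -0.0], [0.0, 0.0, -1.0]] [ 0.09  0.17 -0.11  1.3  -0.   -1.04] 0.0555828950920723
[[-0.0009, -0.9467, -0.3221, 0.0822], [1.0, -0.0006, -0.001, 0.0013], [0.0008, -0.3221, 0.9467, -0.1425], [0.0, 0.0, 0.0, 1.0]] 325.19226210127806 277.46923066767624 208.261073599059
rod [277.8 220.5]
vial [276.9 275.1]
cap [358.3 405.7]
```

View pics/w1.png

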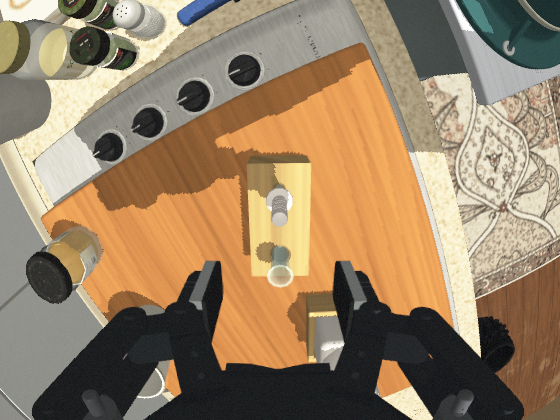

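The wrist view shows the stand aligned with the tool axes. The rod's top is at about (279,222) and the vial rim at about (280,275), 1–3 px from where I predicted them. Measuring these two precisely.

```bash
cat >> h.py <<'E'
def wray(c,R,p,u,v,h):
    d=np.array([u-c['cx'],v-c['cy']]); n=np.hypot(*d); th=n/c['fx']
    T=c['tool_from_camera']; q=T[:3,:3]@np.array([*(np.sin(th)*d/n),np.cos(th)]); q=R@q; o=R@T[:3,3]+p
    return o+q*(h-o[2])/q[2]
E
python3 - <<'E'
from h import *
c=np.load('pics/w1.npz'); P=np.load('pics/w1p.npz'); im=c['image']
hsv=cv2.cvtColor(im,cv2.COLOR_RGB2HSV); m=((hsv[...,1]<60)).astype(np.uint8); m[:160]=0;m[290:]=0;m[:,:252]=0;m[:,306:]=0
k,l,s,ce=cv2.connectedComponentsWithStats(m)
for i in range(1,k):
    if s[i,4]>30: print(s[i],ce[i])
m2=(hsv[200:300,260:300]); 
for v in range(184,230,2): print(v,''.join('#' if x<60 else '.' for x in hsv[v,260:300,1]))
for v in range(250,292,2): print(v,''.join('#' if x<60 else '.' for x in hsv[v,255:305,1]))
for u,v,h in((279,222,.183),(280,275,.143)): print(wray(c,P['R'],P['p'],u,v,h).round(4))
E
```

```text
[266 184  27  43 761] [278.89750329 204.38896189]
[267 246  26  41 490] [279.04693878 263.45306122]
184 ...................#....................
186 ................######..................
188 ..............##########................
190 ...........#################............
192 .........#####################..........
194 ........#######################.........
196 .......#########################........
198 ......###########################.......
200 ......###########################.......
202 ......###########################.......
204 .......#########################........
206 .......########################.........
208 ........######################..........
210 ..........###################...........
212 ............###############.............
214 ...........################.............
216 ............###############.............
218 ............###############.............
220 ............###############.............
222 .............##############.............
224 ..............###########...............
226 ..................####..................
228 ......
[... 535 characters left out ...]
...............#######.......#####...............
270 ..............######.#...........####.............
272 .............#######..............####............
274 ............#######.#..............###............
276 ............####....................##............
278 .............###...................###............
280 ..............###..................##.............
282 ...............####.............###...............
284 .................#######...######.................
286 ......................#####.......................
288 ..................................................
290 ..................................................
[0.4567 0.1249 0.183 ]
[0.4844 0.1861 0.143 ]
```

>>> carry_out(translation=[[0, 2.4, 22], [0, 0, 22], [0, 0, 22], [0, 0, 22], [0, 0, 22]], delta_rot=[[0, 0, 0], [0, 0, 0], [0, 0, 0], [0, 0, 0], [0, 0, 0]])

```text
time: 3.05
eef_pos: [0.456, 0.1237, 0.1454]
eef_rot: [-0.532, 0.847, 0.0, -0.0]
ft_force: [0.5, -0.7, -0.5]
finger_gap: 0.0557
finger_force: 0.0
```

>>> carry_out(translation=[[0, 0, 0], [0, 0, 0], [0, 0, 0], [0, 0, 0], [0, 0, 0]], delta_rot=[[0, 0, 0], [0, 0, 0], [0, 0, 0], [0, 0, 0], [0, 0, 0]], hand=-1, squeeze=30)

```text
time: 3.55
eef_pos: [0.4568, 0.1238, 0.1473]
eef_rot: [-0.534, 0.846, -0.0, 0.001]
ft_force: [0.1, -0.2, 8.3]
finger_gap: 0.0111
finger_force: 29.7
```

>>> carry_out(translation=[[0, 0, 0], [0, 0, 0]], delta_rot=[[0, 0, 0], [0, 0, 0]])

```text
time: 3.75
eef_pos: [0.4568, 0.1238, 0.1473]
eef_rot: [-0.534, 0.846, -0.0, 0.001]
ft_force: [0.2, 0.6, 8.0]
finger_gap: 0.0109
finger_force: 29.7
```

Gripped. Now I'll lift it straight up.

>>> carry_out(translation=[[0, 0, -10], [0, 0, -20], [0, 0, -20], [0, 0, -22], [0, 0, -22]], delta_rot=[[0, 0, 0], [0, 0, 0], [0, 0, 0], [0, 0, 0], [0, 0, 0]])

```text
time: 4.25
eef_pos: [0.4559, 0.1237, 0.242]
eef_rot: [-0.534, 0.846, -0.0, 0.0]
ft_force: [0.5, 0.5, -0.4]
finger_gap: 0.0109
finger_force: 29.3
```

Run:
```python
from h import *
s=r.get_obs(); c=snap('side','s2'); print(s['eef_pos'],s['ft_force'],s['finger_gap'],Ro.from_quat(s['eef_rot']).as_matrix().round(3).tolist())
o=cv2.resize(c['image'][130:310,170:330,::-1],None,fx=3.3,fy=3.3,interpolation=2); cv2.imwrite('pics/s2c.png',o)
```

```text
[0.45594912 0.12370279 0.2420107 ] [ 0.5473735   0.50468239 -0.42177629] 0.010889181170764038 [[-0.43, -0.903, 0.0], [-0.903, 0.43, 0.0], [-0.0, -0.0, -1.0]]
```

View pics/s2c.png

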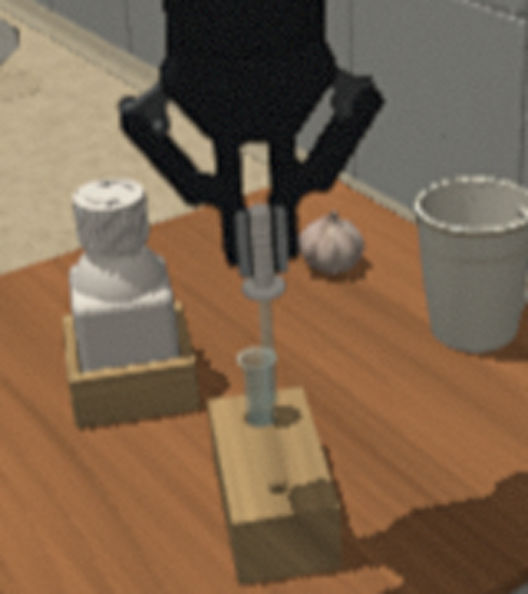

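The rod is held upright and clear of its hole, with its tip above the vial rim. I'll shift it over the vial and start down.

>>> carry_out(translation=[[-20, 0.9, 0], [-25, 0, 0], [-24.5, 0, 0], [0, 0, 0], [0, 0, 10]], delta_rot=[[0, 0, 0], [0, 0, 0], [0, 0, 0], [0, 0, 0], [0, 0, 0]])

```text
time: 4.8
eef_pos: [0.4856, 0.1871, 0.231]
eef_rot: [-0.534, 0.845, -0.0, 0.001]
ft_force: [1.1, -0.2, -0.9]
finger_gap: 0.0112
finger_force: 29.3
```

>>> carry_out(translation=[[0, 0, 10], [0, 0, 8], [0, 0, 8], [0, 0, 8], [0, 0, 0]], delta_rot=[[0, 0, 0], [0, 0, 0], [0, 0, 0], [0, 0, 0], [0, 0, 0]])

```text
time: 5.3
eef_pos: [0.4847, 0.1865, 0.1952]
eef_rot: [-0.534, 0.846, 0.0, -0.001]
ft_force: [-0.4, -0.4, -0.9]
finger_gap: 0.0112
finger_force: 29.3
```

>>> carry_out(translation=[[0, 0, 9], [0, 0, 9], [0, 0, 9], [0, 0, 7], [0, 0, 2]], delta_rot=[[0, 0, 0], [0, 0, 0], [0, 0, 0], [0, 0, 0], [0, 0, 0]])

```text
time: 5.8
eef_pos: [0.4848, 0.1868, 0.1593]
eef_rot: [-0.534, 0.846, 0.0, -0.001]
ft_force: [-0.1, -0.2, -1.1]
finger_gap: 0.0114
finger_force: 29.3
```

>>> carry_out(translation=[[0, 0, 1], [0, 0, 1], [0, 0, 1], [0, 0, 1], [0, 0, 0]], delta_rot=[[0, 0, 0], [0, 0, 0], [0, 0, 0], [0, 0, 0], [0, 0, 0]])

```text
time: 6.3
eef_pos: [0.4852, 0.1868, 0.1563]
eef_rot: [-0.534, 0.846, -0.0, 0.0]
ft_force: [-0.3, -0.1, 0.0]
finger_gap: 0.0111
finger_force: 29.3
```

>>> carry_out(translation=[[0, 0, 1], [0, 0, 1], [0, 0, 1], [0, 0, 0]], delta_rot=[[0, 0, 0], [0, 0, 0], [0, 0, 0], [0, 0, 0]])

```text
time: 6.7
eef_pos: [0.4856, 0.187, 0.1552]
eef_rot: [-0.534, 0.845, -0.0, 0.001]
ft_force: [-7.4, -2.3, 26.7]
finger_gap: 0.0112
finger_force: 32.4
```

The force jumped to 27 N with the collar's underside computed at z≈0.143, the rim height, so it's seated. I'll ease off and release.

>>> carry_out(translation=[[0, 0, -1], [0, 0, -1]], delta_rot=[[0, 0, 0], [0, 0, 0]])

```text
time: 6.9
eef_pos: [0.4853, 0.1868, 0.1557]
eef_rot: [-0.534, 0.846, -0.0, 0.0]
ft_force: [0.3, 0.0, -0.4]
finger_gap: 0.0109
finger_force: 29.3
```

>>> carry_out(translation=[[0, 0, 0], [0, 0, 0], [0, 0, 0], [0, 0, 0]], delta_rot=[[0, 0, 0], [0, 0, 0], [0, 0, 0], [0, 0, 0]], hand=0.3)

```text
time: 7.3
eef_pos: [0.4852, 0.1868, 0.1551]
eef_rot: [-0.534, 0.846, 0.0, -0.0]
ft_force: [-0.6, -0.6, -0.5]
finger_gap: 0.0553
finger_force: 0.0
```

>>> carry_out(translation=[[0, 0, -20], [0, 0, -30], [0, 0, -30], [0, 0, -30], [0, 0, 0]], delta_rot=[[0, 0, 0], [0, 0, 0], [0, 0, 0], [0, 0, 0], [0, 0, 0]])

```text
time: 7.8
eef_pos: [0.4865, 0.1871, 0.2686]
eef_rot: [-0.534, 0.846, -0.001, 0.002]
ft_force: [-0.1, -0.3, -0.5]
finger_gap: 0.0553
finger_force: 0.0
```

Run:
```python
from h import *
s=r.get_obs(); R=Ro.from_quat(s['eef_rot']).as_matrix(); print(s['eef_pos'],s['ft_force'],R.round(3).tolist(),np.round(s['joints'],2))
w=snap('wrist','w3'); np.savez('pics/w3p.npz',R=R,p=s['eef_pos'])
c=snap('side','s3')
o=np.zeros((600,800,3),np.uint8); a=cv2.resize(c['image'][130:310,170:290,::-1],(400,600),interpolation=2); o[:,:400]=a
o[:300,400:]=cv2.resize(w['image'][:,:,::-1],(400,300)); cv2.imwrite('pics/s3c.png',o)
P=pts(c); m=(abs(P[...,0]-.475)<.04)&(abs(P[...,1]-.18)<.05)&(P[...,2]>.15)&(P[...,2]<.22); print(m.sum(),P[m].mean(0),P[m].max(0))
```

```text
[0.48645047 0.18711025 0.26859732] [-0.09875479 -0.2952433  -0.46406141] [[-0.43, -0.903, 0.005], [-0.903, 0.43, 0.001], [-0.003, -0.004, -1.0]] [ 0.21  0.24  0.03  1.35  0.   -0.92]
122 [0.48209363 0.18131809 0.17232481] [0.48972481 0.18849785 0.19052824]
```

View pics/s3c.png

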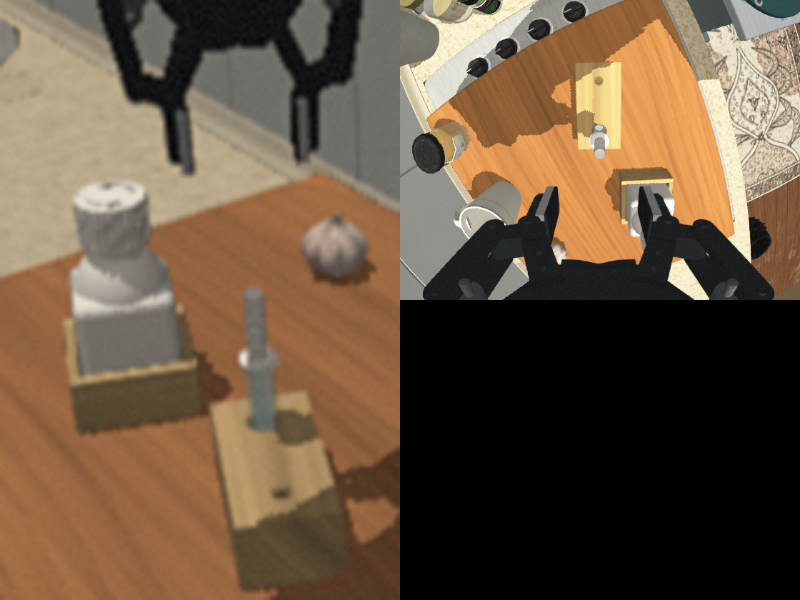

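The rod is seated in the vial and the parking hole is empty: the side view has the collar on the rim, and the rod top measures 0.1905 m against 0.191 expected. Next I'll move above the cap.

>>> carry_out(translation=[[-23, 15.6, -3], [-23, 15.6, -3], [-23, 15.6, -3], [-23, 15.6, -3], [-24, 15.6, -3]], delta_rot=[[0, 0, 0], [0, 0, 0], [0, 0, 0], [0, 0, 0], [0, 0, 0]], hand=1)

```text
time: 8.4
eef_pos: [0.464, 0.326, 0.2791]
eef_rot: [-0.534, 0.846, 0.0, -0.001]
ft_force: [0.7, 0.1, -0.1]
finger_gap: 0.0854
finger_force: 0.0
```

>>> carry_out(translation=[[0, 0, 0], [0, 0, 0]], delta_rot=[[0, 0, 0], [0, 0, 0]])

```text
time: 8.6
eef_pos: [0.4642, 0.3253, 0.2791]
eef_rot: [-0.534, 0.845, 0.0, -0.001]
ft_force: [1.1, 0.0, -0.7]
finger_gap: 0.0853
finger_force: 0.0
```

Run:
```python
from h import *
s=r.get_obs(); R=Ro.from_quat(s['eef_rot']).as_matrix(); p=np.array(s['eef_pos']); print(p,R.round(3).tolist(),np.round(s['joints'],2),s['finger_gap'])
c=snap('wrist','w4')
hsv=cv2.cvtColor(c['image'],cv2.COLOR_RGB2HSV); 
for v in range(180,260,3): print(v,''.join('#' if x<45 and y>150 else '.' for x,y in hsv[v,230:330,1:]))
a=c['image'][140:300,200:360,::-1]; cv2.imwrite('pics/w4c.png',cv2.resize(a,(560,560),interpolation=2))
```

```text
[0.46420729 0.32527864 0.2790856 ] [[-0.429, -0.903, -0.002], [-0.903, 0.429, -0.001], [0.002, 0.001, -1.0]] [ 0.47  0.33  0.18  1.42 -0.   -0.66] 0.08528215803852504
180 ..........#######......#.########################################################...................
183 ..........######....###############.#.................###########################...................
186 ...........###.....##########................................####################...................
189 ...........##......#######.......................................################...................
192 ...........#.......####..............................##..............############...................
195 ...........#.....###...............#####################....#.........###########...................
198 ..................#.........#################..################..#......#########...................
201 ........................#################.....#####################......########...................
204 ..................#.#################................#################....#######........
[... 1201 characters left out ...]
####################..##################..............................
243 .......................#########################.##################.................................
246 ...........................###################.##################...................................
249 ................................###########################.........................................
252 ...........................................##.......................................................
255 ....................................................................................................
258 ....................................................................................................
```

View pics/w4c.png

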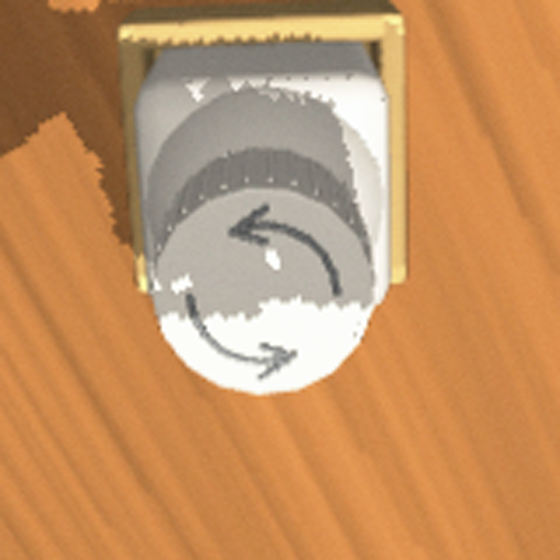

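The cap top shows as an ellipse centred at about (276,223) in the full wrist image, with the caddy square to the tool. Computing the offset.

Run:
```python
from h import *
c=np.load('pics/w4.npz'); p=np.array([.4642,.3253,.2791]); R=np.array([[-.429,-.903,-.002],[-.903,.429,-.001],[.002,.001,-1]])
X=wray(c,R,p,276,222.9,.205); print(X, R.T@(X-p)*1000)
```

```text
[0.46508067 0.3275158  0.205     ] [-2.52687454  0.08122855 74.09602285]
```

>>> carry_out(translation=[[-2, 0, 22], [0, 0, 22], [0, 0, 22], [0, 0, 22], [0, 0, 22]], delta_rot=[[0, 0, 0], [0, 0, 0], [0, 0, 0], [0, 0, 0], [0, 0, 0]])

```text
time: 9.15
eef_pos: [0.4654, 0.3257, 0.1691]
eef_rot: [-0.533, 0.846, -0.0, -0.0]
ft_force: [0.3, 0.8, -0.6]
finger_gap: 0.0855
finger_force: 0.0
```

>>> carry_out(translation=[[0, 0, 0], [0, 0, 0], [0, 0, 0], [0, 0, 0], [0, 0, 0]], delta_rot=[[0, 0, 0], [0, 0, 0], [0, 0, 0], [0, 0, 0], [0, 0, 0]], hand=-1, squeeze=70)

```text
time: 9.65
eef_pos: [0.4661, 0.3269, 0.1712]
eef_rot: [-0.534, 0.846, -0.0, 0.001]
ft_force: [1.7, -3.0, 3.5]
finger_gap: 0.044
finger_force: 70.6
```

>>> carry_out(translation=[[0, 0, 2], [0, 0, 2], [0, 0, 2], [0, 0, 1], [0, 0, 0]], delta_rot=[[0, 0, 0], [0, 0, 0], [0, 0, 0], [0, 0, 0], [0, 0, 0]])

```text
time: 10.15
eef_pos: [0.4661, 0.3269, 0.164]
eef_rot: [-0.534, 0.846, -0.0, 0.001]
ft_force: [1.7, -3.2, 8.1]
finger_gap: 0.0439
finger_force: 71.1
```

>>> carry_out(translation=[[0, 0, 1], [0, 0, 0], [0, 0, 0]], delta_rot=[[0, 0, 0], [0, 0, 0], [0, 0, 0]])

```text
time: 10.45
eef_pos: [0.4661, 0.327, 0.1636]
eef_rot: [-0.534, 0.846, -0.0, 0.001]
ft_force: [-1.6, -4.6, 15.9]
finger_gap: 0.0444
finger_force: 72.0
```

It's now on the stop: about 7.6 mm of travel and the force is 16 N. I'll twist anticlockwise while it stays pressed.

>>> carry_out(translation=[[0, 0, 0], [0, 0, 0], [0, 0, 0], [0, 0, 0], [0, 0, 0]], delta_rot=[[0, 0, -4], [0, 0, -4], [0, 0, -4], [0, 0, -4], [0, 0, 0]])

```text
time: 10.95
eef_pos: [0.4663, 0.3271, 0.1636]
eef_rot: [-0.647, 0.762, -0.001, 0.001]
ft_force: [0.5, -3.1, 15.7]
finger_gap: 0.0437
finger_force: 71.8
```

Run:
```python
from h import *
s=r.get_obs(); print(s['eef_pos'],s['ft_force'],s['wrist_torque'],np.round(s['joints'],3),s['finger_gap'])
```

```text
[0.46634085 0.32714887 0.16362548] [ 0.52022352 -3.12253252 15.68984162] [-0.62645947 -0.11576209  0.04401869] [ 0.469  0.365 -0.083  1.12  -0.    -0.939] 0.04373079372969826
```

The moment about the vertical is only 0.04 N m, so the cap is turning freely with the gripper. I'll twist on to 79°.

>>> carry_out(translation=[[0, 0, 0], [0, 0, 0], [0, 0, 0], [0, 0, 0], [0, 0, 0]], delta_rot=[[0, 0, -4], [0, 0, -4], [0, 0, -4], [0, 0, -4], [0, 0, -4]])

```text
time: 11.45
eef_pos: [0.4662, 0.3271, 0.1636]
eef_rot: [0.77, -0.638, 0.001, -0.001]
ft_force: [-0.4, -3.6, 15.8]
finger_gap: 0.0441
finger_force: 71.6
```

>>> carry_out(translation=[[0, 0, 0], [0, 0, 0], [0, 0, 0], [0, 0, 0], [0, 0, 0]], delta_rot=[[0, 0, -4], [0, 0, -4], [0, 0, -4], [0, 0, -4], [0, 0, -4]])

```text
time: 11.95
eef_pos: [0.4663, 0.3271, 0.1636]
eef_rot: [0.869, -0.495, 0.001, -0.001]
ft_force: [-0.9, -2.0, 15.2]
finger_gap: 0.0442
finger_force: 71.6
```

>>> carry_out(translation=[[0, 0, 0], [0, 0, 0], [0, 0, 0], [0, 0, 0], [0, 0, 0], [0, 0, 0]], delta_rot=[[0, 0, -4], [0, 0, -4], [0, 0, -4], [0, 0, -4], [0, 0, -4], [0, 0, -3]])

```text
invalid input
```

Run:
```python
from h import *
s=r.get_obs(); print(s['eef_pos'],s['ft_force'],s['wrist_torque'],np.round(s['joints'],3),s['finger_gap'])
R=Ro.from_quat(s['eef_rot']).as_matrix(); R0=Ro.from_quat([-.534,.846,0,.001]).as_matrix(); print(np.degrees(Ro.from_matrix(R0.T@R).as_rotvec()))
```

```text
[0.46627064 0.32713762 0.16360142] [-0.86244523 -2.01772638 15.17190461] [-0.58340437 -0.01692037 -0.12892864] [ 0.469  0.365 -0.083  1.12  -0.    -1.638] 0.04421851464190344
[ 5.44850618e-02  1.48138750e-02 -5.61808709e+01]
```

Turned 56° so far. The third call was refused because it had six rows. I'll add the remaining 23°.

>>> carry_out(translation=[[0, 0, 0], [0, 0, 0], [0, 0, 0], [0, 0, 0], [0, 0, 0]], delta_rot=[[0, 0, -5], [0, 0, -5], [0, 0, -5], [0, 0, -5], [0, 0, -3]])

```text
time: 12.45
eef_pos: [0.4662, 0.3271, 0.1636]
eef_rot: [0.95, -0.311, 0.001, -0.001]
ft_force: [-0.2, -3.3, 15.3]
finger_gap: 0.0441
finger_force: 71.6
```

>>> carry_out(translation=[[0, 0, 0], [0, 0, -2], [0, 0, -3], [0, 0, -4], [0, 0, 0]], delta_rot=[[0, 0, 0], [0, 0, 0], [0, 0, 0], [0, 0, 0], [0, 0, 0]])

```text
time: 12.95
eef_pos: [0.466, 0.327, 0.1719]
eef_rot: [0.95, -0.313, 0.001, -0.0]
ft_force: [3.7, -2.7, 4.4]
finger_gap: 0.0442
finger_force: 71.1
```

Run:
```python
from h import *
s=r.get_obs(); print(s['eef_pos'],s['ft_force'],s['wrist_torque'],np.round(s['joints'],3),s['finger_gap'])
R=Ro.from_quat(s['eef_rot']).as_matrix(); R0=Ro.from_quat([-.534,.846,0,.001]).as_matrix(); print(np.degrees(Ro.from_matrix(R0.T@R).as_rotvec()))
```

```text
[0.46600698 0.32701453 0.17186179] [ 3.67612441 -2.74261153  4.41980456] [-0.44202742 -0.85188383 -0.02310407] [ 0.469  0.361 -0.066  1.143 -0.    -2.036] 0.04419669760984
[-3.30568432e-02  4.35637723e-02 -7.90211036e+01]
```

>>> carry_out(translation=[[0, 0, -2], [0, 0, -2], [0, 0, -2], [0, 0, -2], [0, 0, 0]], delta_rot=[[0, 0, 0], [0, 0, 0], [0, 0, 0], [0, 0, 0], [0, 0, 0]])

```text
time: 13.45
eef_pos: [0.4657, 0.3268, 0.179]
eef_rot: [0.95, -0.313, 0.0, 0.0]
ft_force: [4.2, -2.6, 0.3]
finger_gap: 0.044
finger_force: 71.7
```

Free: the vertical force has dropped to zero. I'll lift until the cap centre is 6 cm above the mouth, which puts the TCP at z≈0.232.

>>> carry_out(translation=[[0, 0, -5], [0, 0, -10], [0, 0, -13], [0, 0, -13], [0, 0, -12]], delta_rot=[[0, 0, 0], [0, 0, 0], [0, 0, 0], [0, 0, 0], [0, 0, 0]])

```text
time: 13.95
eef_pos: [0.465, 0.327, 0.2331]
eef_rot: [0.95, -0.313, -0.0, -0.0]
ft_force: [0.8, -0.2, 0.9]
finger_gap: 0.044
finger_force: 72.0
```

>>> carry_out(translation=[[0, 0, 0], [0, 0, 0], [0, 0, 0]], delta_rot=[[0, 0, 0], [0, 0, 0], [0, 0, 0]])

```text
time: 14.25
eef_pos: [0.4651, 0.3268, 0.2316]
eef_rot: [0.95, -0.313, -0.0, 0.0]
ft_force: [-0.7, -0.4, 0.4]
finger_gap: 0.0443
finger_force: 72.0
```

Run:
```python
from h import *
s=r.get_obs(); print(s['time'],s['eef_pos'],s['ft_force'],s['eef_rot'],s['finger_gap'],s['finger_force'])
c=snap('side','s5'); cv2.imwrite('pics/s5c.png',cv2.resize(c['image'][110:290,150:390,::-1],(800,600),interpolation=2))
```

```text
14.25 [0.46510222 0.32682317 0.23161905] [-0.74153994 -0.36464035  0.36013451] [ 9.49833310e-01 -3.12756045e-01 -4.76297793e-04  3.36478996e-04] 0.04425407110483863 71.96704967762344
```

View pics/s5c.png

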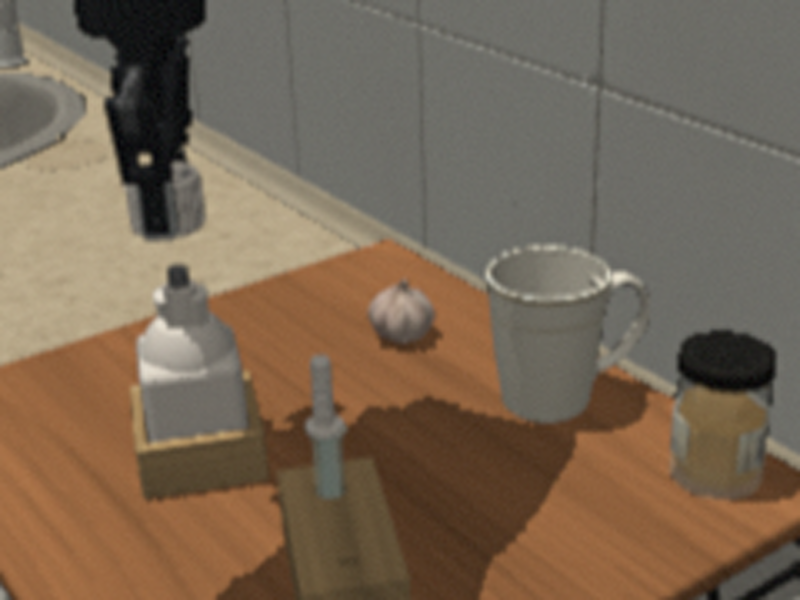

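The cap is held level on the bottle's axis, in line with the leaning perspective of the view at about (167,200) above the neck at (178,270). The rod is seated at (325,420) and the garlic, mug and jar are where they were. Handing in.

```bash
python3 -c "
from rig import r
print(r.sign_off())"
```

```text
the job is handed in; nothing more can be done
None
```

The job is handed in at about 14 s: the rod is fully seated in the vial and released, and the cap is off and held level about 6 cm above the open bottle. The honey jar, mug and garlic were left untouched. The verdict wasn't shown.

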